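# Clamp the marked roller in the length gauge

## Task

Take the black roller with the yellow paint band out of the clear tray, lower it into the V rests of the length gauge (do not drop it) and let go. Then turn the brass cam by its lever until its high point (red mark) bears squarely on the sprung follower, so that the pad holds the roller hard against the anvil, and leave it clamped like that. Leave the plain rollers in the tray.

Things in the scene. Friction and masses are not known exactly. Their poses are not given: they have to be found in the camera images.
- roller_center (a point): Centre of the roller to check: black cylinder, 32 mm diameter, 64 mm long, 130 g, steel-bushed ends, yellow paint band 10 mm wide round its middle. Its axis is this frame's y axis (either way round). It starts lying level in any of four tray pockets, centre 40 mm above the table.
- tray: Clear tray on cardboard, 236 x 188 mm, fixed; origin under its centre, z up. Pockets at x = -72, 0, 72 and y = -44, 44 mm; rollers lie along the tray's y on pairs of saddles 24 mm either side of a roller's middle, 4 mm thick, tops 35 mm high: fingers have free room beside the middle. Outer walls 18 mm high; rollers' tops 56 mm.
- plain_roller1: A plain black roller of the same size, in the tray; its origin is its centre. Leave it there.
- plain_roller2: A plain black roller, as plain_roller1.
- plain_roller3: A plain black roller, as plain_roller1.
- nest (a point): Place of the roller's centre when laid in the gauge, 45 mm above the table. y is the nest's axis: +y to the anvil and dial, -y to pad, follower and cam; z up. Two 90 degree V rests, 8 mm thick, 46 mm wide, at y = -20 and 20 mm; between them fingers have room down to the base plate 33 mm below the axis. Roller at y = 0: about 5 mm to spare at each end.
- gauge: The length gauge, fixed; origin on the table under the nest, axes as the nest's. Aluminium base plate 100 mm wide, 12 mm thick, from y = -158 to 74 mm. Anvil post y = 40 to 54 mm, 62 mm high; plunger guide y = -52 to -74 mm, 64 mm high; both about 46 mm wide. Dial indicator (40 mm, face up, 57 mm high) beyond the anvil.
- pad_face (a point): Middle of the brass pad's round face (23 mm diameter), carried on the follower; it pushes the roller along the nest's axis against the anvil. In the nest's frame at y = -40 mm with the cam fully open, -37 mm at the furthest start.
- anvil: The fixed steel anvil, a 24 mm disc on the anvil post; its working face, towards the pad, is at y = 37 mm in the nest's frame.
- cam_pivot (a point): The cam's vertical pivot, on the nest's axis at y = -119.6 mm, 64 mm above the table. Axes as the nest's: the follower lies to its +y.
- lever_knob (a point): Centre of the lever's blue upright knob, 86 mm above the table: 18 mm diameter, 34 mm tall (69 to 103 mm high), 75 mm from the pivot, on a steel lever 11 mm wide, 66 mm high. Nothing near is higher. Fixed on the lever, it turns with it: pinch it from above and turn the gripper along, or push it.
- cam (a joint): Angle of the brass eccentric cam (52 mm disc, 9 mm off its pivot), rad: 0 open stop, growing clockwise seen from above, far stop 2.95; starts at 0 to 0.4. At 2.356 its high point (red line on top) faces the follower and the knob is straight to the nest's -x from the pivot; beyond, the follower drops back. Stays where left; turning takes under 3 N at the knob.
- follower (a joint): Travel of the sprung follower towards the anvil, m: 0 with the cam open, about 0.0153 with the cam's high point on it.
- pad (a joint): How far the pad is pushed back into the follower against its spring (3 N per mm), m: 0 when nothing bears on it, about 0.002 with the roller clamped at the cam's high point.
Mind the look-alikes: they are no part of the job. What is shaped like the part that bears roller_center but blue is not meant.

How it is judged (in metres and radians):
On the way, in this order (a step that is already met when the one before it is completed fails the run):
1. the banded roller is lowered into the V rests while still held in the fingers, not dropped (x of roller_center in the frame of nest between -0.006 and 0.006 m and y of roller_center in the frame of nest between -0.009 and 0.007 m and z of roller_center in the frame of nest between -0.003 and 0.008 m and contact force between the fingers and roller above 1 N), for 0.02 s.
2. the banded roller lies in the V rests between pad and anvil, let go (x of roller_center in the frame of nest between -0.003 and 0.003 m and y of roller_center in the frame of nest between -0.009 and 0.007 m and z of roller_center in the frame of nest between -0.003 and 0.003 m and angle between the y axis of roller_center and the y axis of nest, either way round below 0.08 rad and contact force between the fingers and roller below 0.2 N), for 0.2 s.
3. the cam's high point is on the follower (value of joint cam between 2.206 and 2.506 rad and value of joint follower above 0.0143 m), for 0.2 s.
At the end, for the whole second after the job is handed in: Cam at rest at 2.206 to 2.506 rad, follower pushed in over 14.3 mm, pad pressed back over 1 mm; banded roller let go in the V rests (within 3 mm of the nest's axis and 0.05 rad of its direction), pressed on by the pad and against the anvil with over 3 N each (all of step 3 and value of joint pad above 0.001 m and contact force between pad and roller above 3 N and contact force between roller and anvil above 3 N and x of roller_center in the frame of nest between -0.003 and 0.003 m and z of roller_center in the frame of nest between -0.003 and 0.003 m and angle between the y axis of roller_center and the y axis of nest, either way round below 0.05 rad and velocity of joint cam between -0.05 and 0.05 rad/s and linear speed of roller below 0.01 m/s); the robot touches nothing.
It fails at once if a plain roller is shifted from its place in the tray (more than 15 mm) (distance of any of plain_roller1, plain_roller2, plain_roller3 from where it was at the start of the episode above 0.015 m).
It also fails if it takes over 58 s, if anything falls off the work surface, if the arm or the gripper's body presses on something with over 40 N, if the wrist force passes 120 N, or if a joint passes its speed limit or range.

## Robot

A 7-joint arm with a two-finger parallel gripper is mounted at the origin on the work surface. World frame = base frame: x ahead of the robot, y to its left, z up, the work surface at z = 0. Lengths are in mm, angles in rad, forces in N, time in s.
With the tool pointing down it reaches from about 400 to 875 mm from the base axis. Payload 19.3 kg.
Tool frame: the origin (TCP) lies on the centre line of the jaws, within the pads' length; the fingertips stand 14 mm ahead of it and the grasp point (between the pads) lies 5 mm behind it (ctrl.finger_overhang is the distance from the TCP to the fingertips, in mm); x points along the fingers, y is the direction in which the jaws open and shut, and the axes are right-handed (so a half turn about x gives the same grasp; the last joint's range is limited). The gripper opens to 85 mm and grips with 20 to 120 N. Pads are 22 mm wide; open, the fingers measure 114 mm over their backs; the gripper's body (76 mm by 85 mm) begins 54 mm behind the grasp point. The pads swing forward as they close: fully open they stand 13 mm farther back than shut.
Start: joints at [1.269, 0.521, -0.036, 1.599, 0.021, 1.021, -0.113], TCP at [143.553, -608.282, 245.291] pointing down, gripper open.
Joint ranges: [-2.91, 2.91], [-0.3, 2.13], [-1.5, 1.42], [0.17, 2.43], [-1.26, 4.41], [0.16, 1.93], [-2.52, 2.52]. Speed limits (rad/s): [1.89, 1.89, 2.39, 2.39, 3.01, 3.01, 3.01].

## Interface

Orientations are given as a unit quaternion [x, y, z, w].
In Python, from plant import ctrl, cams, finish_job gives the robot as it stands. The module is installed in compiled form; this text tells all that it offers.
- The arm moves only by the tool jog_arm, never from a script. Its arguments are lists of equal length, an entry for each row: "slide": the shift along the tool's x, y, z in m, a list of three; "yaw": the turn about the tool's x in degrees. In form: {"slide": [[tx, ty, tz], ...], "yaw": [yaw, ...]}. A call has 1 to 20 rows; each row is the pose to reach, as a shift and turn from the pose commanded when the call began, along the tool's axes at that moment; what a row does not reach only later rows make up. A row lasts 1/8 s, in which the tool goes at most 62.5 mm and 10.7 degrees, less where a joint would pass 70% of its speed; a pose out of reach is approached as far as the arm can. A call with a gripper value outside its range is refused whole. "claw" is the opening, from -1 (shut) to 1 (fully open), set as the call begins (left out, the last holds). The fingers move at their own pace and stop on an object; "newtons" is the grip in N (left out, the last holds). Time passes only in rows, so rows that repeat a pose let the fingers close. It gives the time, the measured TCP pose, the force and the opening at its end, in the units of the state.
- ctrl.state(): the state, without advancing time (a new reading comes with each control period).
- cams.snapshot(name): name is "side" or "top"; returns the picture (384x512x3 uint8, red, green, blue); there is no depth.
- cams.calibration(name): a dict with "vertical_fov" (degrees; the focal length in pixels is half the picture's height over the tangent of half this angle, whatever the lens; pixels are square), "cx", "cy" (the principal point, pixels), "R" (3x3) and "t" (3): a world point X has camera coordinates R X + t. Camera axes: x right, y down, z forward; pixel columns grow to the right and rows downward; lengths in mm; the calibration is good to about 2 mm. A picture is of the moment at which its call begins. calibration takes no time and is no camera call.
- finish_job(): hands the job in, once; it reports no verdict.
Trained networks look in the newest picture that a camera, given by its name, has taken for a name from the list of things; names that differ only in an ending like _2 or _b are one class to them, and where a whole thing is asked for, a point or a joint stands for the part that bears it (a point fixed in the world has none). Each returns a list of dicts, best first, with "p" (0 to 1); they miss things now and then, are a little off and sometimes report something else, mostly with a low value. They report only what shows in the picture. A call takes as long as a camera call. They do not tell look-alikes from the thing itself.
- cams.spot_in(query, camera): "extent" ([centre column, centre row, width, height] in pixels, round what is visible of it).
The state is a dict: "t": time; "qpos": joint angles; "dq": joint speeds; "joint_efforts": joint torques, N m; "tool_pos": TCP position; "eef_rot": TCP orientation; "ft_force": force on the tool from outside, world axes, zero at the start; "ft_torque": the same for the moment, N m; "gripper_width": finger opening in mm.
Only numpy, scipy, OpenCV 4.12 (cv2) and the standard library are available. Lean on these libraries where they do the work, as an engineer would, in place of code of your own. Each camera call takes 0.05 s, during which the arm holds its last target.

## Working session

There is one attempt and no reset: what is moved stays moved. The work goes in short steps, Python scripts to look and compute and a tool call to move; the robot and the scene stay as the last step left them, time stands still between calls to the robot, and variables do not carry over. Pictures are saved under pics/ and viewed, and the job is handed in when it is done.

Besides the shell and the picture viewer there is one more tool, called after ">>>" as a command line: name --pt "numbers of a row" for each row, then --argument value for the rest. jog_arm: Moves the arm, as the interface text tells. Its arguments: {"type":"object","properties":{"slide":{"type":"array","items":{"type":"array","items":{"type":"number"}}},"yaw":{"type":"array","items":{"type":"number"}},"claw":{"type":"number"},"newtons":{"type":"number"}},"required":["slide","yaw"]}

```bash
mkdir -p pics; python3 - <<'E'
from plant import ctrl, cams
import cv2
for n in ("side","top"):
    im=cams.snapshot(n); cv2.imwrite(f"pics/{n}0.png",im[:,:,::-1])
    print(n,cams.calibration(n))
print(ctrl.state(), ctrl.finger_overhang)
E
```

```text
side {'vertical_fov': 45.17145011537581, 'cx': 257.31251624978063, 'cy': 190.72470192025807, 'R': array([[-0.99717823, -0.07286704,  0.01805448],
       [-0.0548843 ,  0.54355772, -0.8375755 ],
       [ 0.051218  , -0.83620297, -0.54602318]]), 't': array([ 460.80909164,   88.68653573, 1083.46122435])}
top {'vertical_fov': 46.47722328596519, 'cx': 255.95077593635781, 'cy': 193.36763488254056, 'R': array([[ 0.00411645, -0.99998927,  0.00212428],
       [-0.99399167, -0.0043241 , -0.10937034],
       [ 0.10937835, -0.0016613 , -0.9939988 ]]), 't': array([  42.81062752,  462.11732236, 1205.58114794])}
{'t': 0.1, 'qpos': array([ 1.26878234,  0.52193288, -0.03631956,  1.5999544 ,  0.02120594,
        1.02112495, -0.11278121]), 'dq': array([-7.20589794e-04, -1.82708782e-03, -6.98577842e-05, -9.00153510e-04,
       -1.12570987e-04,  7.56687155e-04, -6.41411199e-05]), 'joint_efforts': array([ 1.98349204e-03, -9.28484058e+01,  1.98363662e+00, -3.70526648e+01,
        1.81238976e-02,  5.40124864e-03,  1.11565757e-04]), 'tool_pos': array([ 143.48208483, -608.00162019,  244.79557223]), 'eef_rot': array([-0.70229088, -0.08213541,  0.70243321, -0.08141795]), 'ft_force': array([0.71555499, 0.07180875, 0.51257445]), 'ft_torque': array([-0.03166453,  0.04826821, -0.01194006]), 'gripper_width': 85.30487504764115} 14.0
```

View pics/top0.png

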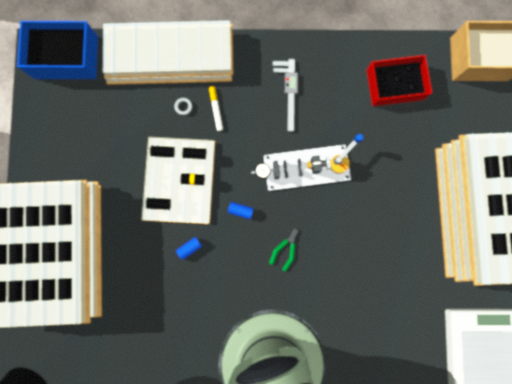

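View pics/side0.png

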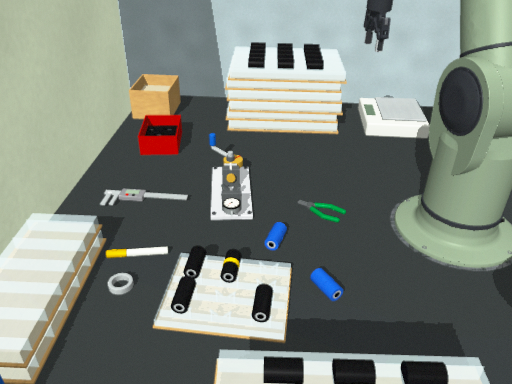

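```bash
python3 - <<'E'
import cv2
im=cv2.imread("pics/top0.png")
cv2.imwrite("pics/top0a.png",cv2.resize(im[130:230,135:225],None,fx=6,fy=6,interpolation=cv2.INTER_CUBIC))
cv2.imwrite("pics/top0b.png",cv2.resize(im[125:200,245:375],None,fx=6,fy=6,interpolation=cv2.INTER_CUBIC))
im=cv2.imread("pics/side0.png")
cv2.imwrite("pics/side0a.png",cv2.resize(im[125:345,150:300],None,fx=2.7,fy=2.7,interpolation=cv2.INTER_CUBIC))
E
```

```text
(no output)
```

View pics/top0a.png

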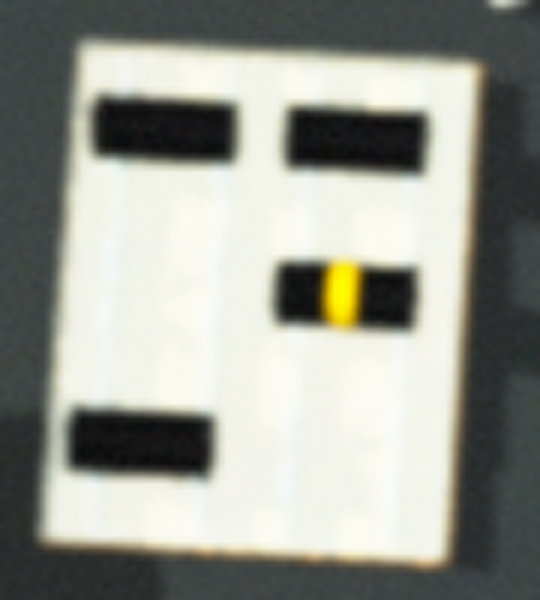

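View pics/top0b.png

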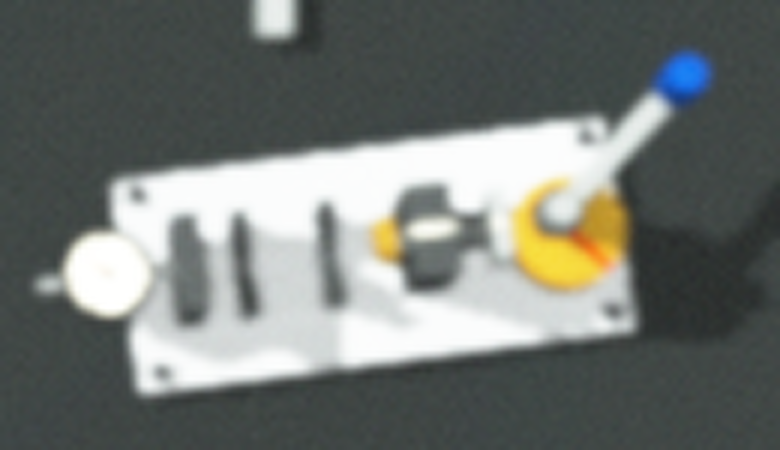

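View pics/side0a.png

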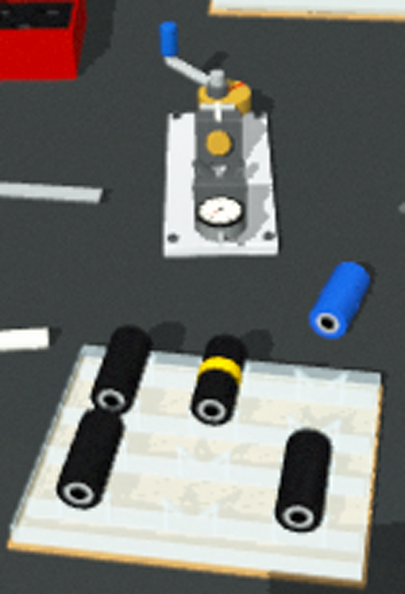

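```bash
cat > h.py <<'E'
import numpy as np
from plant import ctrl,cams
C={n:cams.calibration(n) for n in("side","top")}
for c in C.values(): c['f']=192/np.tan(np.radians(c['vertical_fov']/2))
def bp(n,u,v,z):
    c=C[n]; d=c['R'].T@np.array([(u-c['cx'])/c['f'],(v-c['cy'])/c['f'],1]); o=-c['R'].T@c['t']
    return o+d*(z-o[2])/d[2]
def pj(n,X):
    c=C[n]; p=c['R']@np.array(X)+c['t']; return p[:2]/p[2]*c['f']+[c['cx'],c['cy']]
E
python3 - <<'E'
from h import *
import cv2
def A(p,z,ox=135,oy=130,s=6): return bp('top',(p[0]+.5)/s-.5+ox,(p[1]+.5)/s-.5+oy,z)
B=lambda p,z:A(p,z,245,125)
im=cv2.imread("pics/top0.png").astype(int)
# tray corners
t=[A(p,18) for p in[(78,40),(483,62),(448,565),(40,545)]]
print("tray",[x.round(1) for x in t],[np.linalg.norm(t[i]-t[i-1]).round(1) for i in range(4)],np.mean(t,0))
g=[B(p,12) for p in[(110,180),(605,115),(637,332),(138,396)]]
print("gauge",[x.round(1) for x in g],[np.linalg.norm(g[i]-g[i-1]).round(1) for i in range(4)],np.mean(g,0))
b,gg,r=im[...,0],im[...,1],im[...,2]
m=((r>150)&(gg>130)&(b<100)); m[:, :170]=0; m[:,215:]=0;m[:160]=0;m[200:]=0
ys,xs=np.nonzero(m); print("band px",xs.mean(),ys.mean(),len(xs),bp('top',xs.mean(),ys.mean(),54))
print("roller box", A((345,296),52), A((277,293),50),A((415,299),50))
print("knob",B((685,77),103),"pivot boss",B((562,210),75))
print("anvilpost",B((190,270),62),"V1",B((245,265),45),"V2",B((332,255),45),"guide",B((428,238),64))
for q in("roller_center","lever_knob","cam","gauge","anvil","tray","pad_face"):
    print(q,[(np.round(d['extent'],1),round(d['p'],2)) for d in cams.spot_in(q,'top')][:3])
    print(q,'side',[(np.round(d['extent'],1),round(d['p'],2)) for d in cams.spot_in(q,'side')][:3])
E
```

```text
tray [array([622.7, 349.6,  18. ]), array([613.1, 160. ,  18. ]), array([378.2, 172.7,  18. ]), array([386.5, 359.8,  18. ])] [np.float64(236.4), np.float64(189.8), np.float64(235.3), np.float64(187.2)] [500.13746892 260.55278016  18.        ]
gauge [array([573.1,  25.6,  12. ]), array([ 605.2, -206.8,   12. ]), array([ 502.3, -219.9,   12. ]), array([471.3,  12.4,  12. ])] [np.float64(102.6), np.float64(234.6), np.float64(103.7), np.float64(234.3)] [537.99142415 -97.17780343  12.        ]
band px 191.64285714285714 178.5 56 [498.36324406 218.43540801  54.        ]
roller box [497.51835509 217.51056344  52.        ] [499.03332024 248.4836643   50.        ] [496.57645608 186.21050705  50.        ]
knob [ 601.76111765 -223.34487135  103.        ] pivot boss [ 547.96710226 -174.03661183   75.        ]
anvilpost [522.40582139  -9.43549735  62.        ] V1 [527.61047309 -35.22804569  45.        ] V2 [532.38709529 -74.7846609   45.        ] guide [ 537.04826962 -115.89741216   64.        ]
roller_center [(array([189.9, 248.6,  24.4,  21.8]), 0.87), (array([240.7, 210.3,  22.5,  16.6]), 0.79), (array([194.4, 180. ,  27. ,  12. ]), 0.52)]
roller_center side [(array([231.9, 264.7,  19.1,  34.6]), 0.91), (array([327.6, 286.9,  38.8,  34.7]), 0.67), (array([276.2, 235.9,  22.2,  25.4]), 0.59)]
lever_knob [(array([347.1, 154.2,  30.6,  39.9]), 0.71)]
lever_knob side [(array([226.9, 149.8,  36.5,  39. ]), 0.52)]
cam []
cam side [(array([225.9, 152.1,  36.9,  33.4]), 0.83)]
gauge [(array([176.6, 180.3,  76. ,  85.5]), 0.69), (array([306.8, 163.4, 111. ,  56.3]), 0.64)]
gauge side [(array([229.4, 176.3,  40.5,  89.6]), 0.89)]
anvil [(array([346.5, 155.1,  36.3,  41.1]), 0.62)]
anvil side [(array([232.9, 178.5,  45.2,  88.4]), 0.37)]
tray [(array([180.8, 180. ,  78.3,  88.6]), 0.76)]
tray side [(array([233.2, 178.8,  44. ,  91.3]), 0.7)]
pad_face []
pad_face side [(array([231.1, 177.2,   6.6,  11.1]), 0.53)]
```

```bash
cat >> h.py <<'E'
from scipy.spatial.transform import Rotation as Ro
def plan(target,yawdeg=None):
    """target TCP xyz; yawdeg: wanted world angle of tool y axis (mod 180). prints slide/yaw"""
    s=ctrl.state(); R=Ro.from_quat(s['eef_rot']).as_matrix()
    d=R.T@(np.array(target)-s['tool_pos'])
    a=np.degrees(np.arctan2(R[1,1],R[0,1]))
    print('t',round(s['t'],2),'tcp',s['tool_pos'].round(1),'tooly ang',a.round(2),'down',R[:,0].round(3),'q',s['qpos'].round(2),'w',s['gripper_width'].round(1),'F',s['ft_force'].round(1))
    print('slide mm',d.round(1))
    if yawdeg is not None:
        dw=(yawdeg-a+90)%180-90
        print('yaw cmd (about tool x, down => negated)',-round(dw,2),'alt',-round(dw-180*np.sign(dw),2))
E
python3 - <<'E'
from h import *
plan((498,217.5,110),-2.8)
# knob in gauge frame
n=np.array([532.,-55.4]);a=np.radians(7.7);R2=np.array([[np.cos(a),-np.sin(a)],[np.sin(a),np.cos(a)]])
k=R2.T@(np.array([601.8,-223.3])-n);print(k, k-[0,-119.6],np.linalg.norm(k-[0,-119.6]))
for X in((498,217.5,40),):print([pj(c,X) for c in C])
E
```

```text
Traceback (most recent call last):
  File "h.py", line 16, in plan
    print('t',round(s['t'],2),'tcp',s['tool_pos'].round(1),'tooly ang',a.round(2),'down',R[:,0].round(3),'q',s['qpos'].round(2),'w',s['gripper_width'].round(1),'F',s['ft_force'].round(1))
                                                                                                                                    ^^^^^^^^^^^^^^^^^^^^^^^^
AttributeError: 'float' object has no attribute 'round'
```

```bash
sed -i "s/s\['gripper_width'\].round(1)/round(s['gripper_width'],1)/" h.py
python3 - <<'E'
from h import *
plan((498,217.5,110),-2.8)
# knob in gauge frame
n=np.array([532.,-55.4]);a=np.radians(7.7);R2=np.array([[np.cos(a),-np.sin(a)],[np.sin(a),np.cos(a)]])
k=R2.T@(np.array([601.8,-223.3])-n);print(k, k-[0,-119.6],np.linalg.norm(k-[0,-119.6]))
for X in((498,217.5,40),):print([pj(c,X) for c in C])
E
```

```text
t 0.8 tcp [ 143.5 -608.3  245.3] tooly ang -76.72 down [-0.  0. -1.] q [ 1.27  0.52 -0.04  1.6   0.02  1.02 -0.11] w 85.3 F [ 0.1 -0.4  0.1]
slide mm [ 135.3 -722.3 -534.6]
yaw cmd (about tool x, down => negated) -73.92 alt 106.08
[  46.67434681 -175.73831497] [ 46.67434681 -56.13831497] 73.00688363533386
[array([231.353232  , 265.20607261]), array([192.70581755, 179.36417422])]
```

>>> jog_arm --pt "0 -0.412 -0.464" --pt "0 -0.412 -0.464" --pt "0 -0.412 -0.464" --pt "0 -0.412 -0.464" --pt "0 -0.412 -0.464" --pt "0 -0.412 -0.464" --pt "0 -0.412 -0.464" --pt "0 -0.412 -0.464" --pt "0 -0.412 -0.464" --pt "0 -0.412 -0.464" --pt "0 -0.412 -0.464" --pt "0 -0.412 -0.464" --pt "0.135 -0.722 -0.535" --pt "0.135 -0.722 -0.535" --pt "0.135 -0.722 -0.535" --pt "0.135 -0.722 -0.535" --pt "0.135 -0.722 -0.535" --pt "0.135 -0.722 -0.535" --pt "0.135 -0.722 -0.535" --pt "0.135 -0.722 -0.535" --yaw '[-74, -74, -74, -74, -74, -74, -74, -74, -74, -74, -74, -74, -74, -74, -74, -74, -74, -74, -74, -74]' --claw 0.17

```text
t: 3.3
tool_pos: [498.9, 215.4, 110.5]
eef_rot: [-0.512, -0.487, 0.512, -0.488]
ft_force: [0.3, -0.5, -0.3]
gripper_width: 50.1
```

```bash
python3 - <<'E'
from h import *
import cv2
for n in C:
    im=cams.snapshot(n)[:,:,::-1].copy()
    p=pj(n,ctrl.state()['tool_pos']); print(n,p)
    u,v=(192,180) if n=='top' else (232,240)
    cv2.imwrite(f"pics/{n}1.png",cv2.resize(im[v-55:v+55,u-65:u+65],None,fx=5,fy=5,interpolation=cv2.INTER_CUBIC))
plan((498,217.5,35),-2.8)
E
```

```text
side [230.47556607 236.22666633]
top [189.69635228 175.09596541]
t 3.4 tcp [499.1 215.5 110.8] tooly ang -2.86 down [ 0.001 -0.001 -1.   ] q [-0.17  0.62 -0.49  1.91  0.43  0.72 -0.95] w 49.8 F [-0.1 -0.5 -0.1]
slide mm [75.8 -1.2 -2. ]
yaw cmd (about tool x, down => negated) -0.06 alt 179.94
```

View pics/top1.png

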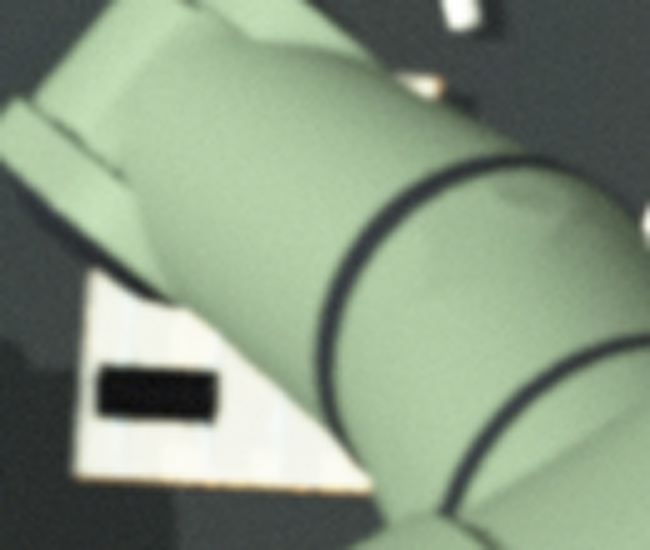

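View pics/side1.png

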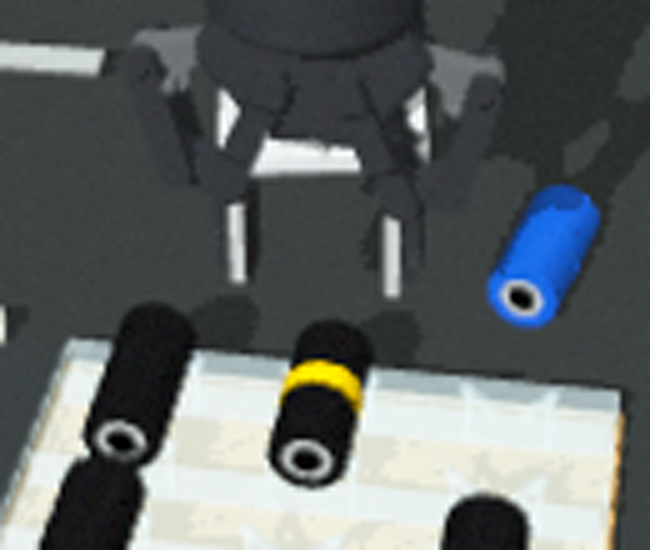

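>>> jog_arm --pt "0.015 -0.001 -0.002" --pt "0.03 -0.001 -0.002" --pt "0.045 -0.001 -0.002" --pt "0.06 -0.001 -0.002" --pt "0.07 -0.001 -0.002" --pt "0.076 -0.001 -0.002" --pt "0.076 -0.001 -0.002" --yaw '[0, 0, 0, 0, 0, 0, 0]'

```text
t: 4.28
tool_pos: [497.4, 219.4, 34.0]
eef_rot: [-0.512, -0.488, 0.512, -0.488]
ft_force: [-0.0, -0.5, 0.7]
gripper_width: 50.1
```

```bash
python3 - <<'E'
from h import *
import cv2
for n in ['side']:
    im=cams.snapshot(n)[:,:,::-1].copy()
    u,v=(232,250)
    cv2.imwrite(f"pics/{n}2.png",cv2.resize(im[v-55:v+55,u-65:u+65],None,fx=5,fy=5,interpolation=cv2.INTER_CUBIC))
plan((498,217.5,35),-2.8)
E
```

```text
t 4.33 tcp [497.5 219.4  34.4] tooly ang -2.72 down [ 0.  0. -1.] q [-0.23  0.74 -0.41  1.93  0.52  0.57 -1.03] w 50.2 F [-0.3 -0.6  1.4]
slide mm [-0.6  0.5  1.9]
yaw cmd (about tool x, down => negated) 0.08 alt -179.92
```

View pics/side2.png

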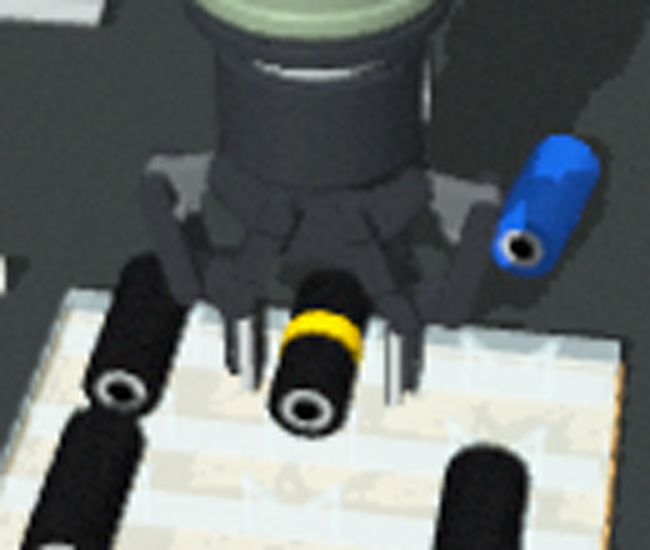

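>>> jog_arm --pt "0 0.0005 0.0015" --pt "0 0.0005 0.0015" --yaw '[0, 0]'

```text
t: 4.58
tool_pos: [498.2, 217.7, 34.6]
eef_rot: [0.512, 0.488, -0.512, 0.488]
ft_force: [-0.6, -0.1, 0.3]
gripper_width: 49.7
```

>>> jog_arm --pt "0 0 0" --pt "0 0 0" --pt "0 0 0" --pt "0 0 0" --pt "0 0 0" --pt "0 0 0" --yaw '[0, 0, 0, 0, 0, 0]' --claw -1 --newtons 40

```text
t: 5.32
tool_pos: [498.6, 217.9, 34.6]
eef_rot: [0.512, 0.488, -0.511, 0.488]
ft_force: [4.0, 0.0, 4.4]
gripper_width: 31.1
```

>>> jog_arm --pt "-0.01 0 0" --pt "-0.03 0 0" --pt "-0.05 0 0" --pt "-0.07 0 0" --pt "-0.09 0 0" --pt "-0.1 0 0" --pt "-0.1 0 0" --yaw '[0, 0, 0, 0, 0, 0, 0]'

```text
t: 6.2
tool_pos: [497.9, 217.8, 134.7]
eef_rot: [0.512, 0.488, -0.512, 0.488]
ft_force: [0.7, -0.9, -2.5]
gripper_width: 30.9
```

```bash
python3 - <<'E'
from h import *
import cv2
for n in ['side']:
    im=cams.snapshot(n)[:,:,::-1].copy()
    u,v=(232,230)
    cv2.imwrite(f"pics/{n}3.png",cv2.resize(im[v-55:v+55,u-65:u+65],None,fx=5,fy=5,interpolation=cv2.INTER_CUBIC))
plan((532,-56.4,100),7.7)
E
```

```text
t 6.25 tcp [497.7 217.7 134.1] tooly ang -2.72 down [-0. -0. -1.] q [-0.15  0.59 -0.51  1.89  0.4   0.76 -0.93] w 31.1 F [ 0.3 -0.3 -0.4]
slide mm [ 34.1  47.3 272.1]
yaw cmd (about tool x, down => negated) -10.42 alt 169.58
```

View pics/side3.png

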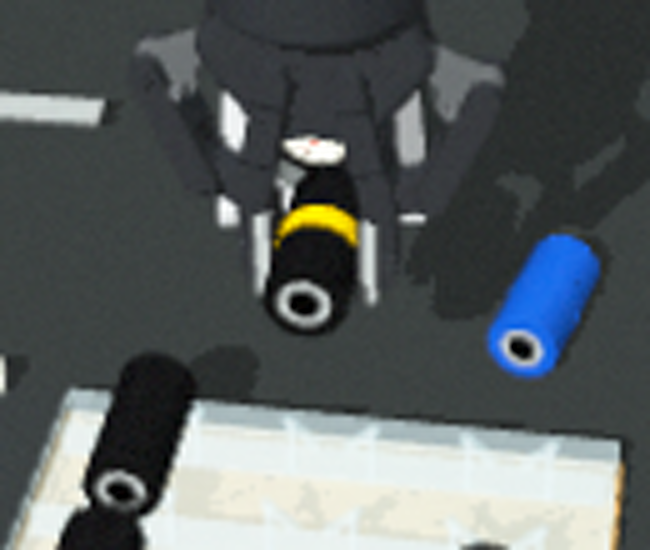

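>>> jog_arm --pt "0 0.005 0.03" --pt "0 0.012 0.07" --pt "0 0.021 0.12" --pt "0 0.03 0.17" --pt "0 0.038 0.22" --pt "0.01 0.044 0.255" --pt "0.025 0.047 0.272" --pt "0.034 0.047 0.272" --pt "0.034 0.047 0.272" --pt "0.034 0.047 0.272" --pt "0.034 0.047 0.272" --yaw '[-2, -4, -6, -8, -10.4, -10.4, -10.4, -10.4, -10.4, -10.4, -10.4]'

```text
t: 7.62
tool_pos: [532.2, -55.3, 100.7]
eef_rot: [0.465, 0.532, -0.465, 0.533]
ft_force: [0.4, -0.7, -1.6]
gripper_width: 31.3
```

```bash
python3 - <<'E'
from h import *
import cv2
for n in C:
    im=cams.snapshot(n)[:,:,::-1].copy()
    u,v=(230,180) if n=='side' else (305,170)
    cv2.imwrite(f"pics/{n}4.png",cv2.resize(im[v-50:v+50,u-60:u+60],None,fx=6,fy=6,interpolation=cv2.INTER_CUBIC))
plan((532,-56.4,100),7.7)
E
```

```text
t 7.72 tcp [532.2 -55.8 100.6] tooly ang 7.71 down [ 0.001 -0.    -1.   ] q [ 0.37  0.63 -0.52  1.93  0.47  0.7  -0.3 ] w 30.7 F [-0.   0.2 -0.9]
slide mm [ 0.6 -0.2  0.6]
yaw cmd (about tool x, down => negated) 0.01 alt -179.99
```

View pics/side4.png

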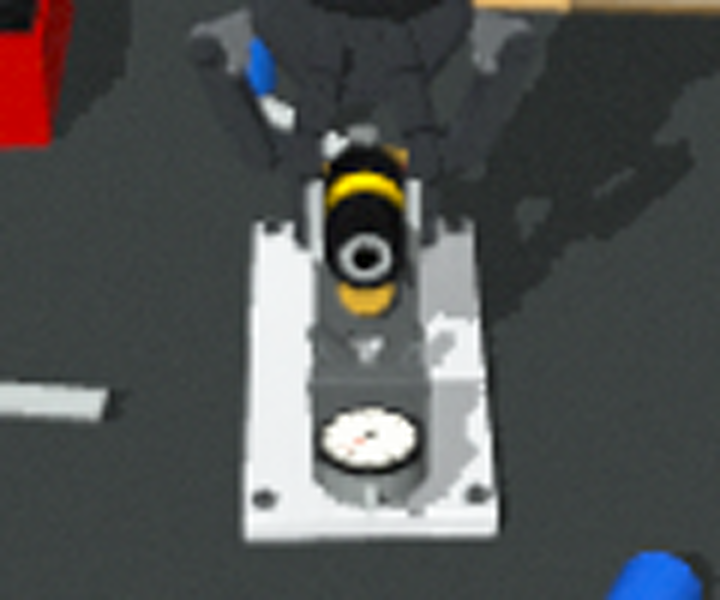

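View pics/top4.png

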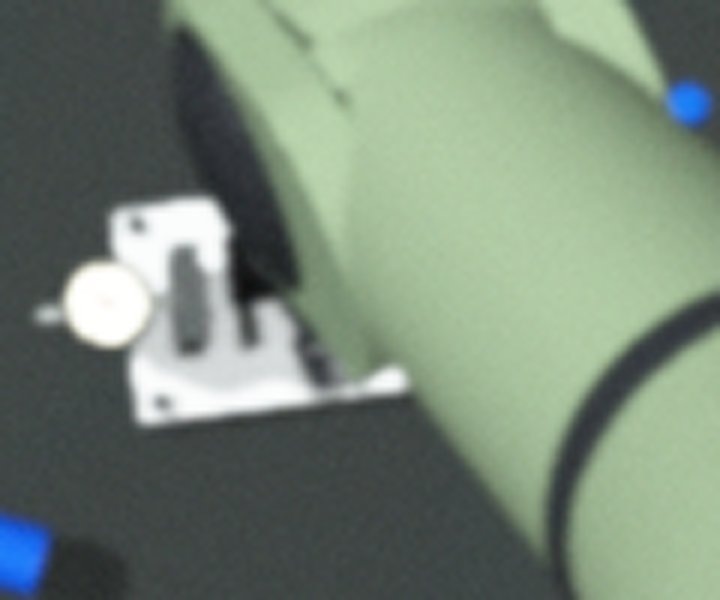

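```bash
python3 - <<'E'
from h import *
n=np.array([532.,-55.4]);a=np.radians(7.7);R2=np.array([[np.cos(a),-np.sin(a)],[np.sin(a),np.cos(a)]])
W=lambda x,y,z:np.r_[n+R2@[x,y],z]
s=lambda p:(p-np.array([170,130])+.5)*6-.5
print("roller end",s(pj('side',W(0,31.4,106))),"meas 365,256")
print("band top",s(pj('side',W(0,-.6,122))),"meas 365,190")
for nm,X in dict(pad_bottom=(0,-38.5,33.5),cornerL=(50,74,12),cornerR=(-50,74,12),anvL=(23,54,62),anvR=(-23,54,62),V=(0,24,22.4),VL=(23,24,45),VR=(-23,24,45)).items(): print(nm,s(pj('side',W(*X))).round())
t=lambda p:(p-np.array([245,120])+.5)*6-.5
for nm,X in dict(cornerTL=(50,74,12),cornerBL=(-50,74,12),anvTL=(23,54,62),anvBL=(-23,54,62),anvTR=(23,40,62),anvBR=(-23,40,62),Vbot=(-23,20,45)).items(): print(nm,t(pj('top',W(*X))).round())
E
```

```text
roller end [366.8266233  257.75728395] meas 365,256
band top [365.20479989 181.18078437] meas 365,190
pad_bottom [367. 320.]
cornerL [244. 522.]
cornerR [498. 516.]
anvL [310. 386.]
anvR [428. 384.]
V [369. 425.]
VL [311. 380.]
VR [426. 378.]
cornerTL [112. 213.]
cornerBL [140. 423.]
anvTL [166. 245.]
anvBL [180. 345.]
anvTR [197. 241.]
anvBR [211. 341.]
Vbot [253. 341.]
```

```bash
python3 - <<'E'
from h import *
import cv2
n=np.array([532.,-55.4]);a=np.radians(7.7);R2=np.array([[np.cos(a),-np.sin(a)],[np.sin(a),np.cos(a)]])
W=lambda x,y,z:np.r_[n+R2@[x,y],z]
im=cams.snapshot('side')[:,:,::-1].copy()
im=cv2.resize(im[175:225,200:265],None,fx=11,fy=11,interpolation=cv2.INTER_CUBIC)
s=lambda p:tuple(((p-np.array([200,175])+.5)*11-.5).round().astype(int).tolist())
def poly(pts,c): 
    q=[s(pj('side',W(*p))) for p in pts]
    for i in range(len(q)-(c==(0,255,0))): cv2.line(im,q[i],q[(i+1)%len(q)],c,1)
poly([(50,20,12),(50,74,12),(-50,74,12),(-50,20,12)],(0,0,255))
poly([(50,20,0),(50,74,0),(-50,74,0),(-50,20,0)],(255,0,255))
poly([(23,54,62),(-23,54,62),(-23,40,62),(23,40,62)],(255,0,0))
poly([(23,24,45),(0,24,22.4),(-23,24,45)],(0,255,0))
cv2.imwrite("pics/side5.png",im)
E
```

```text
(no output)
```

View pics/side5.png

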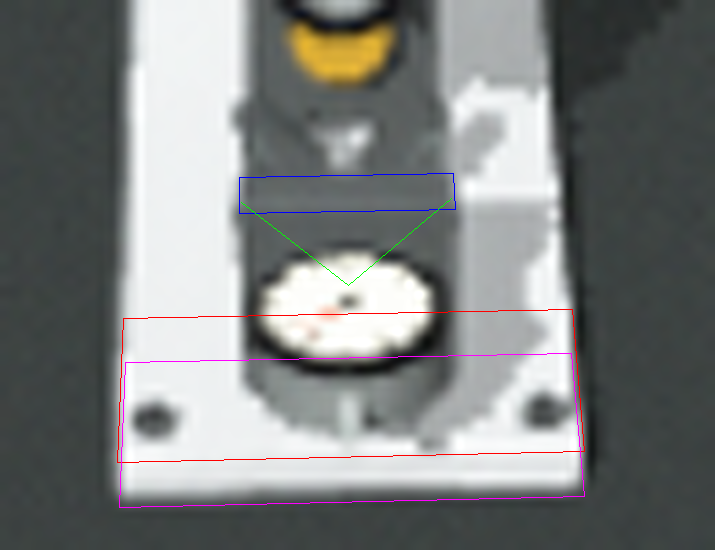

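>>> jog_arm --pt "0.01 0 0.001" --pt "0.02 0 0.001" --pt "0.03 0 0.001" --pt "0.04 0 0.001" --pt "0.047 0 0.001" --pt "0.052 0 0.001" --pt "0.055 0 0.001" --pt "0.055 0 0.001" --yaw '[0, 0, 0, 0, 0, 0, 0, 0]'

```text
t: 8.78
tool_pos: [532.1, -57.1, 45.3]
eef_rot: [0.465, 0.532, -0.465, 0.532]
ft_force: [0.7, 1.0, -1.2]
gripper_width: 31.1
```

```bash
python3 - <<'E'
from h import *
import cv2
im=cams.snapshot('side')[:,:,::-1].copy()
cv2.imwrite("pics/side6.png",cv2.resize(im[135:230,180:280],None,fx=6,fy=6,interpolation=cv2.INTER_CUBIC))
plan((531.8,-57.4,39.6),7.7)
E
```

```text
t 8.82 tcp [532.2 -57.1  45.4] tooly ang 7.68 down [ 0.  0. -1.] q [ 0.33  0.72 -0.45  1.95  0.54  0.59 -0.36] w 30.6 F [ 0.6  0.4 -1.3]
slide mm [ 5.8 -0.4  0.3]
yaw cmd (about tool x, down => negated) -0.02 alt 179.98
```

View pics/side6.png

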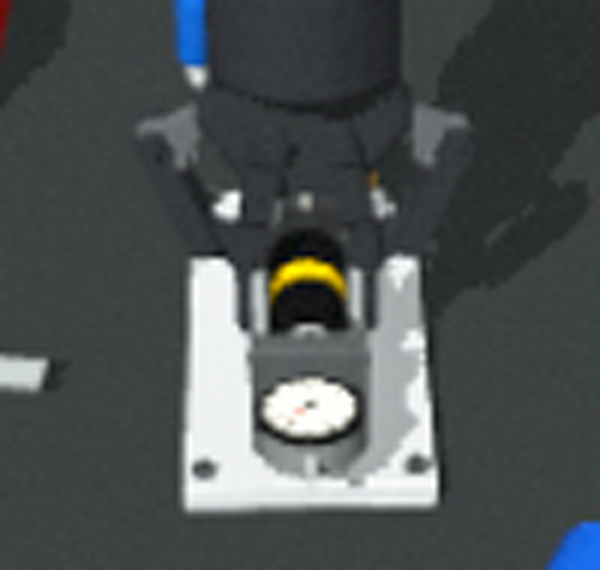

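>>> jog_arm --pt "0.0015 0 0" --pt "0.003 0 0" --pt "0.004 0 0" --pt "0.005 0 0" --pt "0.005 0 0" --yaw '[0, 0, 0, 0, 0]'

```text
t: 9.45
tool_pos: [532.1, -57.1, 40.3]
eef_rot: [0.465, 0.532, -0.465, 0.532]
ft_force: [0.1, -0.1, -1.0]
gripper_width: 30.9
```

>>> jog_arm --pt "0.0005 0 0" --pt "0.001 0 0" --pt "0.001 0 0" --yaw '[0, 0, 0]'

```text
t: 9.82
tool_pos: [532.5, -57.0, 39.7]
eef_rot: [0.466, 0.532, -0.465, 0.533]
ft_force: [0.2, 0.3, 7.8]
gripper_width: 30.7
```

>>> jog_arm --pt "0 0 0" --pt "0 0 0" --pt "0 0 0" --pt "0 0 0" --pt "0 0 0" --pt "0 0 0" --yaw '[0, 0, 0, 0, 0, 0]' --claw 0.1

```text
t: 10.58
tool_pos: [532.1, -57.1, 39.3]
eef_rot: [0.465, 0.532, -0.465, 0.532]
ft_force: [-0.4, -0.6, -0.0]
gripper_width: 47.6
```

```bash
python3 - <<'E'
from h import *
import cv2
im=cams.snapshot('side')[:,:,::-1].copy()
cv2.imwrite("pics/side7.png",cv2.resize(im[135:230,180:280],None,fx=6,fy=6,interpolation=cv2.INTER_CUBIC))
plan((531.8,-57.4,140),7.7)
E
```

```text
t 10.62 tcp [532.1 -57.1  39.3] tooly ang 7.68 down [ 0.  0. -1.] q [ 0.32  0.73 -0.45  1.95  0.55  0.58 -0.36] w 46.8 F [ 0.4 -0.4  0. ]
slide mm [-100.7   -0.4    0.3]
yaw cmd (about tool x, down => negated) -0.02 alt 179.98
```

View pics/side7.png

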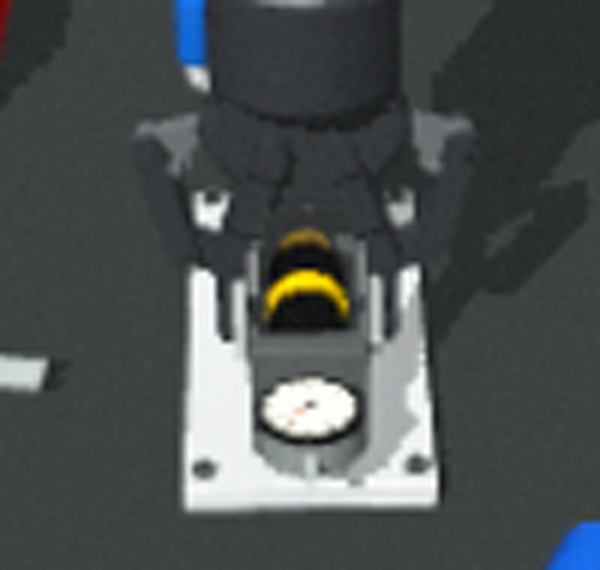

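>>> jog_arm --pt "-0.008 0 0" --pt "-0.02 0 0" --pt "-0.04 0 0" --pt "-0.06 0 0" --pt "-0.08 0 0" --pt "-0.1 0 0" --pt "-0.1 0.013 0.05" --pt "-0.1 0.026 0.1" --pt "-0.1 0.039 0.15" --pt "-0.1 0.047 0.175" --pt "-0.1 0.047 0.175" --pt "-0.1 0.047 0.175" --pt "-0.1 0.047 0.175" --yaw '[0, 0, 0, 0, 0, 0, -10, -20, -30, -39.7, -39.7, -39.7, -39.7]'

```text
t: 12.25
tool_pos: [602.1, -223.2, 139.9]
eef_rot: [0.257, 0.659, -0.257, 0.659]
ft_force: [0.3, -0.1, 0.9]
gripper_width: 47.1
```

```bash
python3 - <<'E'
from h import *
import cv2
for n in C:
    im=cams.snapshot(n)[:,:,::-1].copy()
    u,v=(225,170) if n=='side' else (320,160)
    cv2.imwrite(f"pics/{n}8.png",cv2.resize(im[v-50:v+50,u-60:u+60],None,fx=6,fy=6,interpolation=cv2.INTER_CUBIC))
for z in(69,86,103): print('side knob proj crop',(pj('side',(602.6,-224,z))-[165,120])*6+2.5)
plan((602.6,-224,90),47.4)
E
```

```text
side knob proj crop [287.9173073  155.29255993]
side knob proj crop [286.60867101 121.85427071]
side knob proj crop [285.2805272   87.91752509]
t 12.35 tcp [ 602.1 -223.5  139.7] tooly ang 47.4 down [ 0. -0. -1.] q [ 0.7   0.76 -0.7   1.61  0.56  0.98  0.65] w 47.1 F [-0.  -0.   0.5]
slide mm [49.7 -0.   0.7]
yaw cmd (about tool x, down => negated) 0.0 alt -180.0
```

View pics/side8.png

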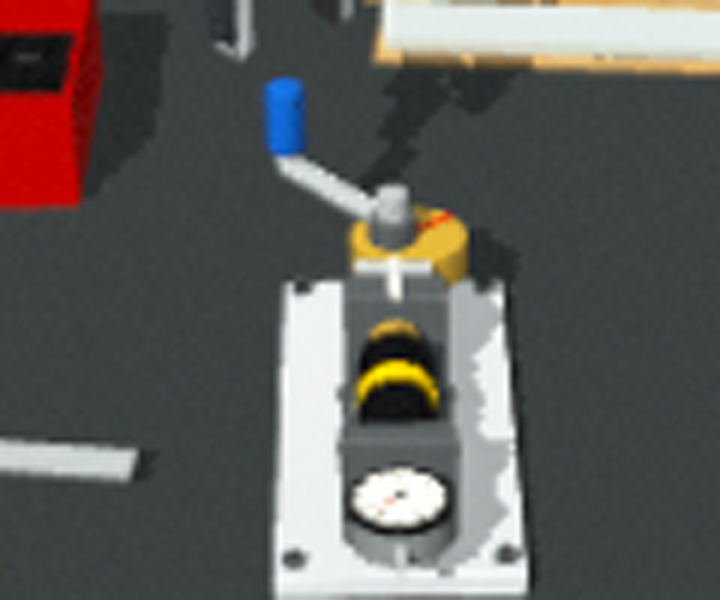

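View pics/top8.png

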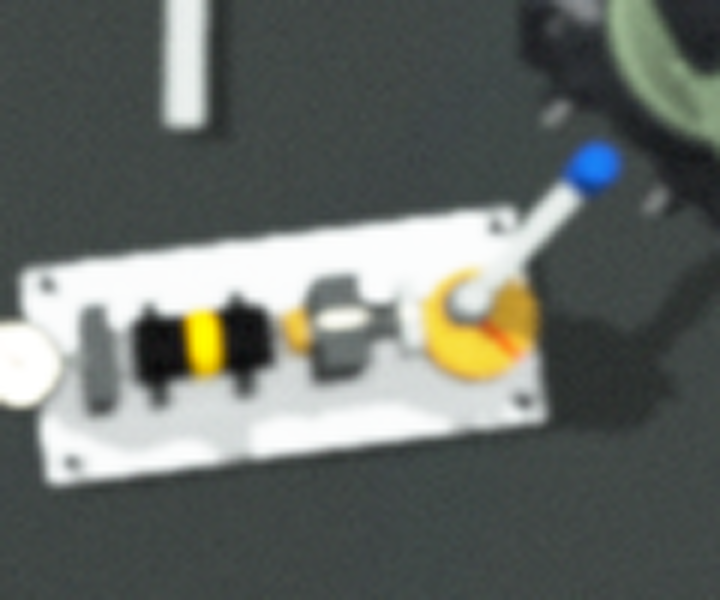

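>>> jog_arm --pt "0.01 0 0.0007" --pt "0.02 0 0.0007" --pt "0.03 0 0.0007" --pt "0.04 0 0.0007" --pt "0.047 0 0.0007" --pt "0.05 0 0.0007" --pt "0.05 0 0.0007" --yaw '[0, 0, 0, 0, 0, 0, 0]'

```text
t: 13.22
tool_pos: [602.6, -224.7, 89.2]
eef_rot: [0.257, 0.659, -0.257, 0.659]
ft_force: [-0.5, -0.6, 0.4]
gripper_width: 47.1
```

>>> jog_arm --pt "0 0 0" --pt "0 0 0" --pt "0 0 0" --pt "0 0 0" --pt "0 0 0" --yaw '[0, 0, 0, 0, 0]' --claw -0.46 --newtons 20

```text
t: 13.85
tool_pos: [602.6, -224.7, 89.3]
eef_rot: [0.257, 0.659, -0.257, 0.659]
ft_force: [-0.0, 0.3, 0.1]
gripper_width: 23.3
```

```bash
python3 - <<'E'
from h import *
import cv2
for n in C:
    im=cams.snapshot(n)[:,:,::-1].copy()
    u,v=(225,160) if n=='side' else (335,150)
    cv2.imwrite(f"pics/{n}9.png",cv2.resize(im[v-50:v+50,u-60:u+60],None,fx=6,fy=6,interpolation=cv2.INTER_CUBIC))
plan((602.6,-224,90),47.4)
# arc rows in tool frame
s=ctrl.state(); R=Ro.from_quat(s['eef_rot']).as_matrix()
piv=np.array([548.2,-174.0]); p0=s['tool_pos'][:2]
r0=p0-piv; print('r',np.hypot(*r0),'ang',np.degrees(np.arctan2(r0[1],r0[0]))-7.7)
a0=np.degrees(np.arctan2(r0[1],r0[0]))
for k in range(0,136,5):
    b=np.radians(a0-k); X=piv+75*np.array([np.cos(b),np.sin(b)])
    d=R.T@np.r_[X-p0,0]; print(k,round(a0-k-7.7,1),(d/1000).round(4)[1:])
E
```

```text
t 13.95 tcp [ 602.6 -224.7   89.3] tooly ang 47.38 down [ 0.  0. -1.] q [ 0.68  0.82 -0.66  1.64  0.61  0.9   0.61] w 23.3 F [1.3 0.5 0. ]
slide mm [-0.7  0.6 -0.5]
yaw cmd (about tool x, down => negated) -0.02 alt 179.98
r 74.37449108636966 ang -50.71232723731688
0 -50.7 [-0.      0.0006]
5 -55.7 [-0.0065  0.0003]
10 -60.7 [-0.013  -0.0006]
15 -65.7 [-0.0194 -0.0021]
20 -70.7 [-0.0256 -0.0041]
25 -75.7 [-0.0317 -0.0066]
30 -80.7 [-0.0374 -0.0097]
35 -85.7 [-0.0429 -0.0132]
40 -90.7 [-0.0481 -0.0172]
45 -95.7 [-0.0529 -0.0217]
50 -100.7 [-0.0573 -0.0266]
55 -105.7 [-0.0612 -0.0318]
60 -110.7 [-0.0647 -0.0373]
65 -115.7 [-0.0677 -0.0431]
70 -120.7 [-0.0701 -0.0492]
75 -125.7 [-0.0721 -0.0555]
80 -130.7 [-0.0734 -0.0619]
85 -135.7 [-0.0743 -0.0683]
90 -140.7 [-0.0745 -0.0749]
95 -145.7 [-0.0742 -0.0814]
100 -150.7 [-0.0733 -0.0879]
105 -155.7 [-0.0718 -0.0943]
110 -160.7 [-0.0698 -0.1005]
115 -165.7 [-0.0672 -0.1065]
120 -170.7 [-0.0642 -0.1123]
125 -175.7 [-0.0606 -0.1178]
130 -180.7 [-0.0566 -0.123 ]
135 -185.7 [-0.0522 -0.1278]
```

View pics/side9.png

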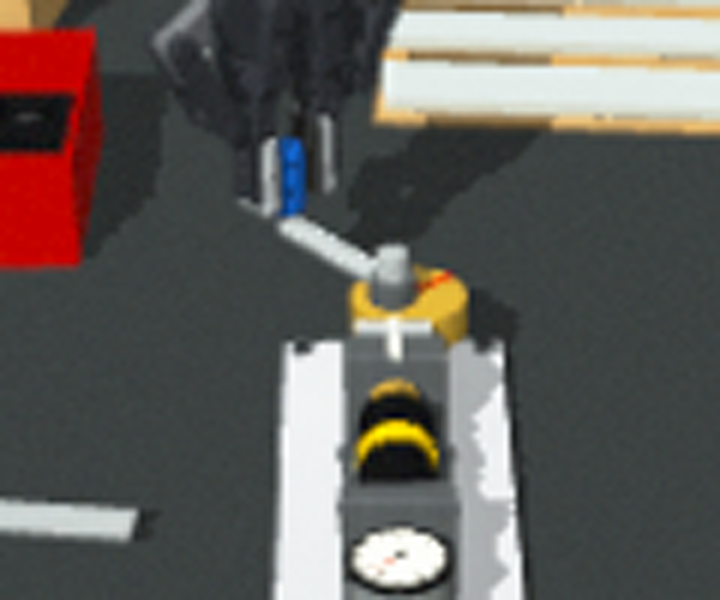

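View pics/top9.png

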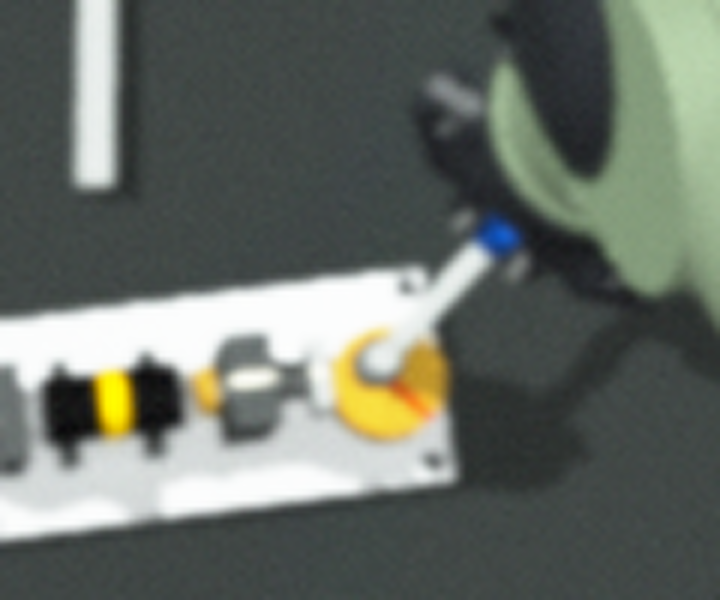

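>>> jog_arm --pt "0 -0.0065 0.0003" --pt "0 -0.013 -0.0006" --pt "0 -0.0194 -0.0021" --pt "0 -0.0256 -0.0041" --pt "0 -0.0317 -0.0066" --pt "0 -0.0374 -0.0097" --pt "0 -0.0429 -0.0132" --pt "0 -0.0481 -0.0172" --pt "0 -0.0529 -0.0217" --pt "0 -0.0573 -0.0266" --pt "0 -0.0612 -0.0318" --pt "0 -0.0647 -0.0373" --pt "0 -0.0647 -0.0373" --yaw '[5, 10, 15, 20, 25, 30, 35, 40, 45, 50, 55, 60, 60]'

```text
t: 15.58
tool_pos: [531.4, -246.9, 89.5]
eef_rot: [0.552, 0.442, -0.552, 0.442]
ft_force: [0.6, 0.2, 0.5]
gripper_width: 23.2
```

```bash
python3 - <<'E'
from h import *
import cv2
for n in C:
    im=cams.snapshot(n)[:,:,::-1].copy()
    u,v=(225,160) if n=='side' else (335,165)
    cv2.imwrite(f"pics/{n}10.png",cv2.resize(im[v-50:v+50,u-60:u+60],None,fx=6,fy=6,interpolation=cv2.INTER_CUBIC))
s=ctrl.state(); R=Ro.from_quat(s['eef_rot']).as_matrix()
piv=np.array([548.2,-174.0]); p0=s['tool_pos'][:2]
r0=p0-piv; print('r',np.hypot(*r0),'ang',np.degrees(np.arctan2(r0[1],r0[0]))-7.7)
plan((602.6,-224,90),-12.6)
a0=np.degrees(np.arctan2(r0[1],r0[0]))
for k in list(range(0,71,5))+[72,74]:
    b=np.radians(a0-k); X=piv+75*np.array([np.cos(b),np.sin(b)])
    d=R.T@np.r_[X-p0,0]; print(k,round(a0-k-7.7,1),(d/1000).round(4)[1:])
E
```

```text
r 74.94569160202053 ang -110.59088895737001
t 15.68 tcp [ 531.5 -247.1   89.4] tooly ang -12.49 down [-0. -0. -1.] q [ 0.62  0.69 -0.42  1.81  0.4   0.73 -0.23] w 23.1 F [0.1 0.6 0.2]
slide mm [ -0.6  64.4 -37.9]
yaw cmd (about tool x, down => negated) 0.11 alt -179.89
0 -110.6 [-0.      0.0001]
5 -115.6 [-0.0065 -0.0003]
10 -120.6 [-0.013  -0.0012]
15 -125.6 [-0.0194 -0.0026]
20 -130.6 [-0.0256 -0.0046]
25 -135.6 [-0.0316 -0.0072]
30 -140.6 [-0.0374 -0.0103]
35 -145.6 [-0.0429 -0.0138]
40 -150.6 [-0.0481 -0.0178]
45 -155.6 [-0.0529 -0.0223]
50 -160.6 [-0.0573 -0.0271]
55 -165.6 [-0.0612 -0.0324]
60 -170.6 [-0.0647 -0.0379]
65 -175.6 [-0.0677 -0.0437]
70 -180.6 [-0.0701 -0.0498]
72 -182.6 [-0.071  -0.0523]
74 -184.6 [-0.0717 -0.0548]
```

View pics/side10.png

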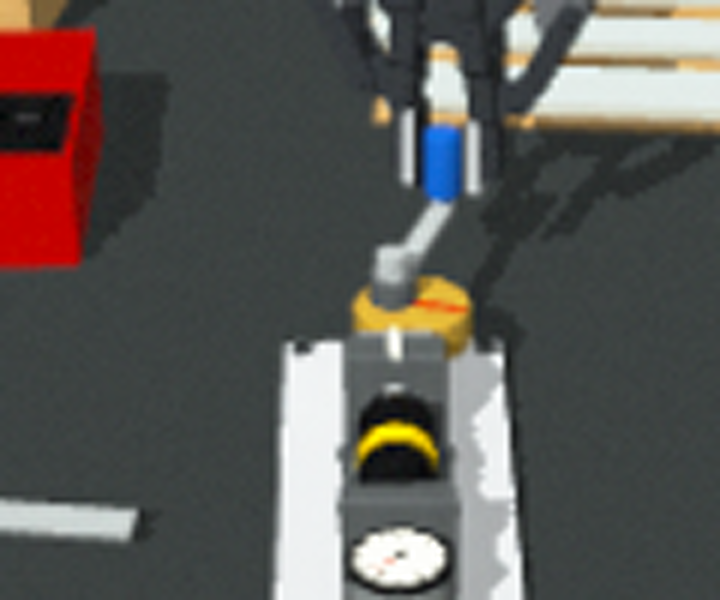

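View pics/top10.png

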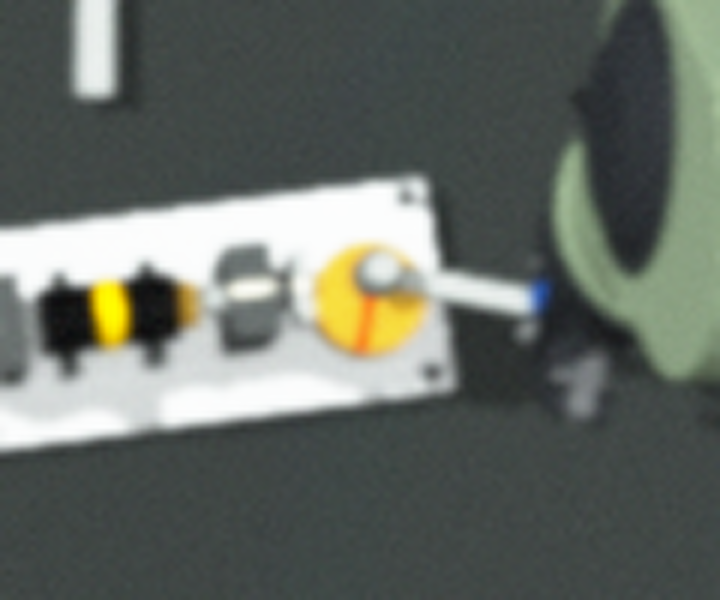

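>>> jog_arm --pt "0 -0.0065 -0.0003" --pt "0 -0.013 -0.0012" --pt "0 -0.0194 -0.0026" --pt "0 -0.0256 -0.0046" --pt "0 -0.0316 -0.0072" --pt "0 -0.0374 -0.0103" --pt "0 -0.0429 -0.0138" --pt "0 -0.0481 -0.0178" --pt "0 -0.0529 -0.0223" --pt "0 -0.0573 -0.0271" --pt "0 -0.0612 -0.0324" --pt "0 -0.0647 -0.0379" --pt "0 -0.0677 -0.0437" --pt "0 -0.0701 -0.0498" --pt "0 -0.0701 -0.0498" --yaw '[5, 10, 15, 20, 25, 30, 35, 40, 45, 50, 55, 60, 65, 70, 70]'

```text
t: 17.55
tool_pos: [473.7, -183.1, 89.3]
eef_rot: [-0.705, -0.046, 0.706, -0.046]
ft_force: [-0.1, -2.1, 0.2]
gripper_width: 23.3
```

```bash
python3 - <<'E'
from h import *
import cv2
for n in C:
    im=cams.snapshot(n)[:,:,::-1].copy()
    u,v=(225,160) if n=='side' else (335,165)
    cv2.imwrite(f"pics/{n}11.png",cv2.resize(im[v-50:v+50,u-60:u+60],None,fx=6,fy=6,interpolation=cv2.INTER_CUBIC))
s=ctrl.state()
r0=s['tool_pos'][:2]-np.array([548.2,-174.0]); print('r',np.hypot(*r0),'ang',np.degrees(np.arctan2(r0[1],r0[0]))-7.7)
plan((602.6,-224,140))
E
```

```text
r 74.91903653690346 ang -180.6396620076737
t 17.65 tcp [ 473.8 -183.2   89.3] tooly ang -82.47 down [-0.  0. -1.] q [ 0.32  0.58 -0.09  2.02  0.1   0.55 -1.28] w 22.9 F [-0.4 -0.6 -0.3]
slide mm [ -50.8   57.3 -122.3]
```

View pics/side11.png

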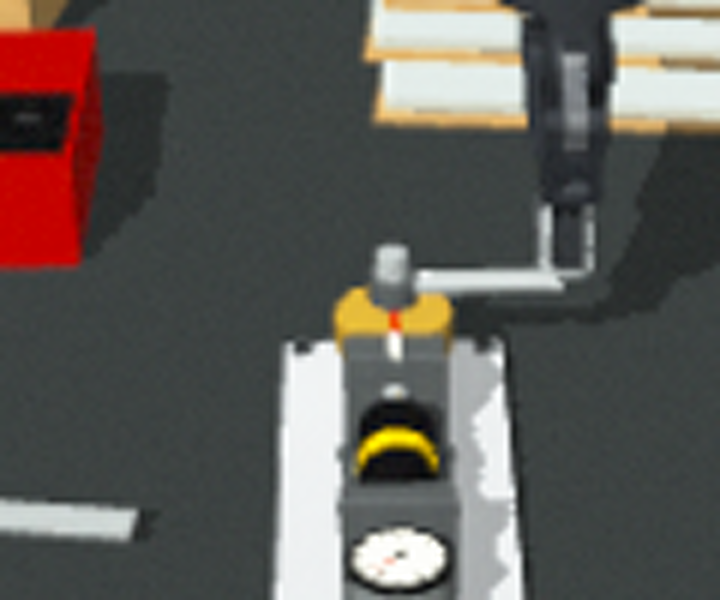

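View pics/top11.png

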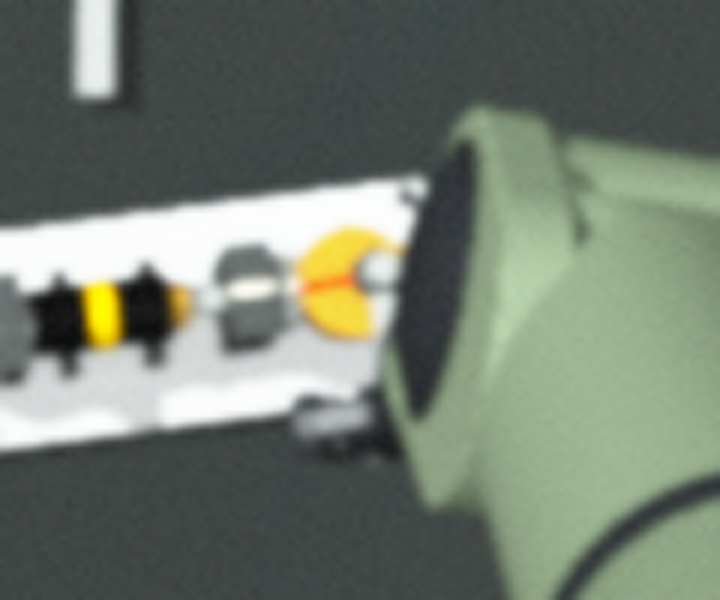

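>>> jog_arm --pt "0 0 0" --pt "0 0 0" --pt "0 0 0" --pt "-0.01 0 0" --pt "-0.03 0 0" --pt "-0.06 0 0" --pt "-0.1 0 0" --pt "-0.14 0 0" --pt "-0.14 0.05 0" --pt "-0.14 0.1 0" --pt "-0.14 0.15 0" --pt "-0.14 0.15 0" --pt "-0.14 0.15 0" --yaw '[0, 0, 0, 0, 0, 0, 0, 0, 0, 0, 0, 0, 0]' --claw 0.0

```text
t: 19.27
tool_pos: [493.0, -331.5, 229.6]
eef_rot: [0.706, 0.046, -0.706, 0.045]
ft_force: [0.7, 1.0, 0.5]
gripper_width: 42.6
```

```bash
python3 - <<'E'
from h import *
import cv2
for n in C:
    im=cams.snapshot(n)[:,:,::-1].copy()
    cv2.imwrite(f"pics/{n}12f.png",im)
    u,v=(225,160) if n=='side' else (315,165)
    cv2.imwrite(f"pics/{n}12.png",cv2.resize(im[v-50:v+50,u-60:u+60],None,fx=6,fy=6,interpolation=cv2.INTER_CUBIC))
plan((602.6,-224,140))
E
```

```text
t 19.38 tcp [ 493.2 -330.9  229.7] tooly ang -82.55 down [ 0.  0. -1.] q [ 0.54  0.49 -0.07  1.7   0.04  0.95 -0.98] w 42.6 F [ 0.5 -0.5  0.4]
slide mm [  89.8  -91.7 -122.3]
```

View pics/side12.png

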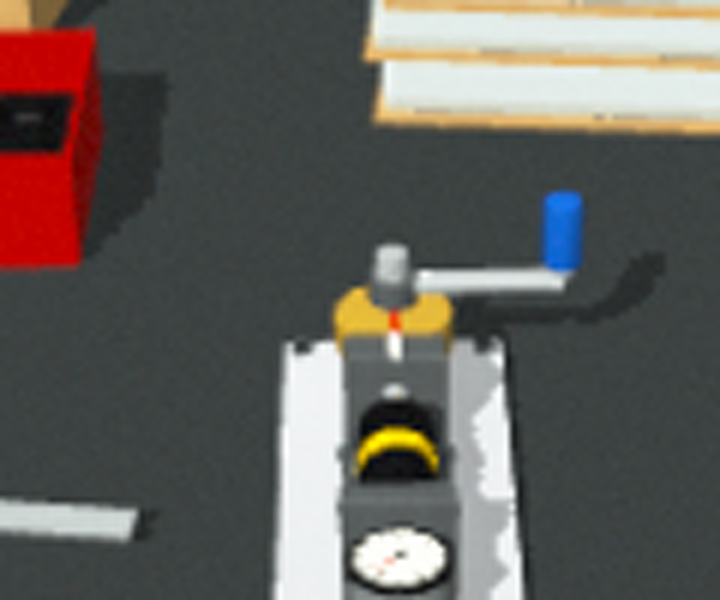

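View pics/top12.png

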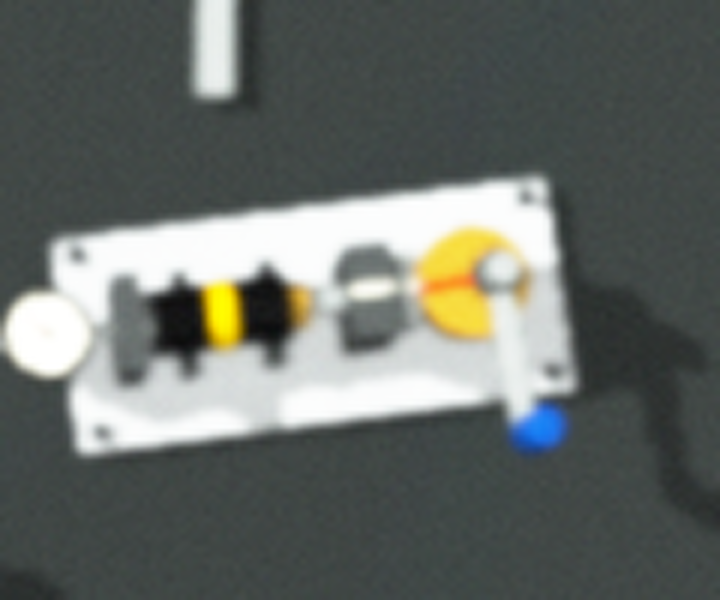

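View pics/top12f.png

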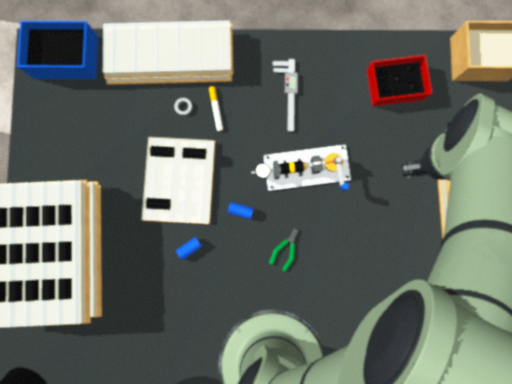

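```bash
python3 - <<'E'
from h import *
import cv2
im=cv2.imread("pics/top12f.png").astype(int); b,g,r=[im[...,i] for i in range(3)]
m=(b>150)&(r<90)
m[:170]=0;m[200:]=0;m[:,330:360]=m[:,330:360];m[:,:330]=0
ys,xs=np.nonzero(m);print(xs.mean(),ys.mean(),len(xs))
def bpc(u,v,z):return bp('top',255+(u+.5)/6-.5,115+(v+.5)/6-.5,z)
g=[bpc(*p,12) for p in[(50,240),(545,177),(578,390),(78,456)]]
d=(g[0]-g[1])+(g[3]-g[2]); ya=np.degrees(np.arctan2(-d[0],d[1])); c=np.mean(g,0)
a=np.radians(ya); n=c[:2]+42*np.array([-np.sin(a),np.cos(a)])
piv=n-119.6*np.array([-np.sin(a),np.cos(a)])
print('yaw',ya,'nest',n,'piv',piv,'boss',bpc(500,270,78))
for z in(86,95,103):
    k=bp('top',xs.mean(),ys.mean(),z)[:2]-piv; th=(np.degrees(np.arctan2(k[1],k[0]))-ya)%360
    print(z,np.hypot(*k),th,'cam',np.radians(-45-th+360))
E
```

```text
344.5777777777778 186.11111111111111 45
yaw 7.720027983760887 nest [532.34576174 -55.67515767] piv [ 548.41193826 -174.1911396 ] boss [ 547.39911968 -172.58603207   78.        ]
86 74.19819961278759 182.56158354428888 cam 2.311486423279598
95 75.02887086358129 181.04285569605776 cam 2.33799322467296
103 75.81056937841993 179.7216249374287 cam 2.3610530515896597
```

```bash
python3 -c "
from plant import finish_job
print(finish_job())"
```

```text
the job is handed in; nothing more can be done
None
```

The banded roller is in the gauge and clamped, and I handed the job in at about 19.5 s of the 58 s allowed. No verdict comes back.

**What I did:** I took the roller from its tray pocket and lowered it into the V rests while still holding it, until I felt about 8 N of contact. I then let go and turned the cam by its knob, with the fingers loosely round it, until the red mark faced the follower. The arm then withdrew clear.

**Last checks:**
- **Cam angle:** about 2.31 to 2.36 rad from the top picture, depending on the knob height assumed (target 2.356, allowed 2.206 to 2.506).
- **Roller:** it lies straight in the V rests, with the pad against one end and no visible gap at the anvil. I could not measure the clamp force, follower travel or pad travel; I judged them from the cam angle and the pictures only.
- **Plain rollers:** all three look unmoved in the tray.
- **Disagreement:** the two cameras differed by about 3 mm on where the gauge sits along its axis. I aimed between the two, and the roller seated without trouble.

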